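# Draw a plug gauge half out of its bore and hold it

### The arm

A 7-joint arm with a two-finger parallel gripper is mounted at the origin on the work surface. World frame = base frame: x ahead of the robot, y to its left, z up, the work surface at z = 0. Lengths are in m, angles in rad, forces in N, time in s.
With the tool pointing down it reaches from about 0.35 to 0.775 m from the base axis. Payload 3.1 kg.
Tool frame: the origin (TCP) lies midway between the tips of the shut fingers; the grasp point (between the pads) lies 19 mm behind it; z points along the fingers, y is the line along which they close (so a half turn about z gives the same grasp; the last joint's range is limited). The gripper opens to 85 mm and grips with 20 to 120 N. Pads are 22 mm wide; open, the fingers measure 114 mm over their backs; the gripper's body (76 mm by 85 mm) begins 54 mm behind the grasp point. The pads swing forward as they close: fully open they stand 13 mm farther back than shut.
Start: joints at [1.146, 0.311, 0.014, 1.512, -0.004, 1.319, -0.027], TCP at [0.205, -0.51, 0.231] pointing down, gripper open.
Joint ranges: [-2.7, 2.7], [-0.3, 1.91], [-1.27, 1.3], [0.12, 2.57], [-1.44, 4.58], [0.2, 2.03], [-3.05, 3.05]. Speed limits (rad/s): [2.79, 2.79, 3.14, 3.14, 3.14, 3.14, 3.14].

### API

Orientations are given as [roll, pitch, yaw] about the fixed x, y, z axes, in that order (R = Rz(yaw) Ry(pitch) Rx(roll)).
In Python, from rig import r, capture gives the robot as it stands. The module is installed in compiled form; this text tells all that it offers.
- The arm moves only by the tool carry_out, never from a script. Its argument "deltas" is a list of rows, each an object of numbers: "grip": the opening, from 0 (shut) to 1 (fully open); "tx", "ty", "tz": the shift along the tool's x, y, z in m; "spin": the turn about the tool's z in degrees. In form: [{"grip": .., "tx": .., "ty": .., "tz": .., "spin": ..}, ...]. A call has 1 to 20 rows; each row is the pose to reach, as a shift and turn from the pose commanded when the call began, along the tool's axes at that moment; what a row does not reach only later rows make up. A row lasts 1/10 s, in which the tool goes at most 50 mm and 8.59 degrees, less where a joint would pass 70% of its speed; a pose out of reach is approached as far as the arm can. A call with a gripper value outside its range is refused whole. The fingers move at their own pace and stop on an object; "force" is the grip in N (left out, the last holds). Time passes only in rows, so rows that repeat a pose let the fingers close. It gives the time, the measured TCP pose, the force, the opening and the grip force at its end, in the units of the state.
- r.get_state(): the state, without advancing time (a new reading comes with each control period).
- capture(name): name is "scene" or "top"; returns a dict with "img" (420x560x3 uint8, red, green, blue), "fovy" (degrees; the focal length in pixels is half the picture's height over the tangent of half this angle, whatever the lens; pixels are square), "cx", "cy" (the principal point, pixels), "rvec" (rotation vector, rad) and "tvec" (3), from world to camera coordinates, as OpenCV has them. Camera axes: x right, y down, z forward; pixel columns grow to the right and rows downward; lengths in m; the calibration is good to about 2 mm. A picture is of the moment at which its call begins. There is no depth.
- r.job_done(): hands the job in; it is judged then, once.
The state is a dict: "time": time; "joint_pos": joint angles; "qd": joint speeds; "effort": joint torques, N m; "ee_pos": TCP position; "orientation": TCP orientation; "contact_force": force on the tool from outside, world axes, zero at the start; "moment": the same for the moment, N m; "finger_gap": finger opening in m; "grasp_force": force on a finger pad.
Only numpy, scipy, OpenCV 4.12 (cv2) and the standard library are available. Lean on these libraries where they do the work, as an engineer would, in place of code of your own. Each camera call takes 0.05 s, during which the arm holds its last target. There are 200 camera calls.

### The job

Two plug gauges sit fully home in the leaning block held in the vise. Take the one with the long handle and draw it straight out along its leaning bore until the dark groove line round the middle of its shank is level with the block's face (half of the shank out, 35 mm), never pulling it right out, and finish holding it still there in the gripper so that the shank can be oiled. Do not wrench it sideways in the bore, and leave the short gauge, the pipe fittings and the oil bottle as they are.

Things in the scene. Friction and masses are not known exactly. Their poses are not given: they have to be found in the camera images.
- block: blackened steel block, 62 x 150 x 85 mm (x, y, z), clamped immovably. Origin at the centre of its underside. Its z axis is the bores' direction, out of their mouths: it leans 0.30 rad from vertical towards the vise's -x (the robot's side). Upper face at z = 85 mm, where two equal bores open at x = 0, y = +42 and -42 mm, 19 mm wide, 78 mm deep
- gauge: steel plug gauge to draw, 0.17 to 0.35 kg, in either bore. Origin on its axis at the collar's underside (on the block's face at the start); z along the axis, out of the bore. Shank below: 18 mm diameter, 70 mm long, dark groove line 35 mm down. Above: collar 30 mm diameter, z 0 to 6 mm; round handle 22 mm diameter, z 6 to 70 mm. Slides freely with 1 mm play in diameter; no latch
- short_gauge: the other gauge, to be left alone: the same shank and collar, but a stubby handle 26 mm diameter that ends 26 mm above the collar's underside. Origin and axes as for the long one. It sits fully home in the other bore, 84 mm away.
- vise: blue tilting vise fixed to the bench, base 150 x 120 x 16 mm, origin at the centre of its underside on the bench; z up. Its two jaws hold the block's lower half (they end 43 mm up the block's sides, 53 mm before and behind the block's middle plane).
- tee: white plastic pipe tee lying on the bench, 70 mm long, 36 mm high, branch reaching 46 mm to its +y; origin under the middle of its run. Leave it alone.
- elbow: white plastic pipe elbow lying on the bench, two arms 40 mm long along its +x and +y, 36 mm high; origin under its corner. Leave it alone.
- oil_bottle: grey oil bottle with a red cap, 48 mm diameter, 120 mm high, standing on the bench beyond the vise; origin at the centre of its underside. Leave it alone.
Not all that is in view belongs to the job. Leave any pink or yellow look-alike of the gauge alone. Of the things that look like the vise, take the one that is farthest from the robot's base at the start.

How it is judged:
By the outcome, as a careful person would: the job done as asked, in the order asked, and still so for the second after the job is handed in, while the arm keeps its last pose, push and grip.
It also fails if it takes over 38 s, if anything falls off the work surface, if the arm or the gripper's body presses on something with over 40 N, if the wrist force passes 120 N, or if a joint passes its speed limit or range.

## Working session

There is one attempt and no reset: what is moved stays moved. The work goes in short steps, Python scripts to look and compute and a tool call to move; the robot and the scene stay as the last step left them, time stands still between calls to the robot, and variables do not carry over. Pictures are saved under pics/ and viewed, at most 10 in all, crops included, and the job is handed in when it is done.

Besides the shell and the picture viewer there is one more tool, called as name(argument=value, ...) on one line, values as JSON. carry_out: Moves the arm, as the interface text tells. Its arguments: {"type":"object","properties":{"deltas":{"type":"array"},"force":{"type":"number"}},"required":["deltas"]}

```bash
mkdir -p pics
cat > h.py <<'E'
import numpy as np,cv2
from rig import r,capture
def cam(c):
    f=c["img"].shape[0]/2/np.tan(np.radians(c["fovy"])/2)
    K=np.array([[f,0,c["cx"]],[0,f,c["cy"]],[0,0,1]])
    R=cv2.Rodrigues(np.array(c["rvec"],float))[0];t=np.array(c["tvec"],float).reshape(3)
    return K,R,t
def ray(c,uv):
    K,R,t=cam(c);d=R.T@np.linalg.inv(K)@np.array([*uv,1.]);return -R.T@t,d/np.linalg.norm(d)
def tri(c1,p1,c2,p2):
    o1,d1=ray(c1,p1);o2,d2=ray(c2,p2)
    s=np.linalg.lstsq(np.c_[d1,-d2],o2-o1,rcond=None)[0]
    a=o1+s[0]*d1;b=o2+s[1]*d2;return (a+b)/2,np.linalg.norm(a-b)
def onz(c,p,z):
    o,d=ray(c,p);return o+d*(z-o[2])/d[2]
def proj(c,X):
    K,R,t=cam(c);p=K@(R@np.array(X,float)+t);return p[:2]/p[2]
E
python3 - <<'E'
from h import *
for n in("scene","top"):
    c=capture(n);cv2.imwrite(f"pics/{n}0.png",c["img"][:,:,::-1])
    np.save(f"pics/{n}0.npy",c,allow_pickle=True);print(n,c["fovy"],c["cx"],c["cy"],ray(c,(280,210)))
print(r.get_state())
E
```

```text
scene 55.902393732938535 272.96314177188015 205.5453303080491 (array([ 0.9377335 , -0.35861047,  0.7653178 ]), array([-0.45227756,  0.48120125, -0.75092634]))
top 42.4638494662152 278.011901824306 211.94236900140547 (array([0.36714469, 0.07190584, 1.48087132]), array([ 0.1222123 , -0.01428971, -0.99240111]))
{'time': 0.1, 'joint_pos': array([ 1.14629958,  0.31164466,  0.01393549,  1.51290609, -0.00437463,
        1.31919741, -0.02721397]), 'qd': array([ 0.00196151, -0.00153314,  0.00099181, -0.00429297,  0.00106466,
       -0.0009309 , -0.0010057 ]), 'effort': array([ 6.01347747e-04, -3.80852723e+01,  1.46765560e-01, -2.31238085e+01,
        1.24481181e-02,  8.15135107e-03,  2.15781398e-06]), 'ee_pos': array([ 0.20522088, -0.50957019,  0.23032635]), 'orientation': array([-3.13946969e+00,  9.60716747e-05,  3.82920446e-01]), 'contact_force': array([-0.83776746, -0.45037022, -0.83803354]), 'moment': array([ 0.04116073, -0.03025013, -0.04193513]), 'grasp_force': 0.0, 'finger_gap': 0.08579762020507646}
```

View pics/scene0.png

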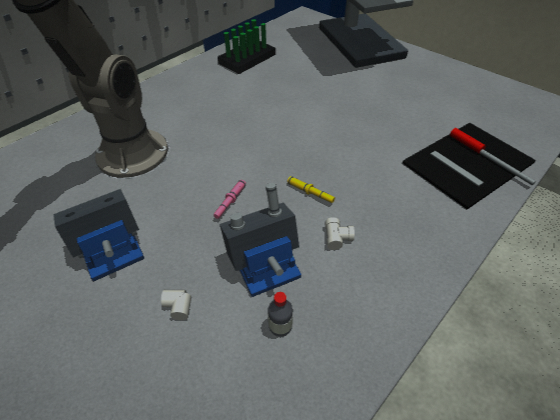

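View pics/top0.png

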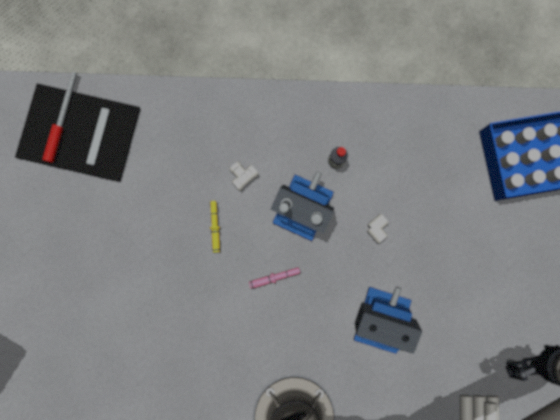

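The scene view shows the long handle at about (272,197) and the short gauge at (237,223). In the top view they are at (285,207) and (316,218). The other vise, holding an empty block, is nearer the base. I'll take enlarged crops next.

Run:
```python
from h import *
a=np.load("pics/scene0.npy",allow_pickle=True).item()["img"][170:300,210:310,::-1]
b=np.load("pics/top0.npy",allow_pickle=True).item()["img"][165:250,260:345,::-1]
a=cv2.resize(a,None,fx=4.5,fy=4.5,interpolation=2);b=cv2.resize(b,None,fx=4,fy=4,interpolation=2)
o=np.zeros((585,800,3),np.uint8);o[:,:450]=a;o[:340,455:795]=b
o=cv2.convertScaleAbs(o,alpha=1.6)
cv2.imwrite("pics/crop.png",o)
```

```text
(no output)
```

View pics/crop.png

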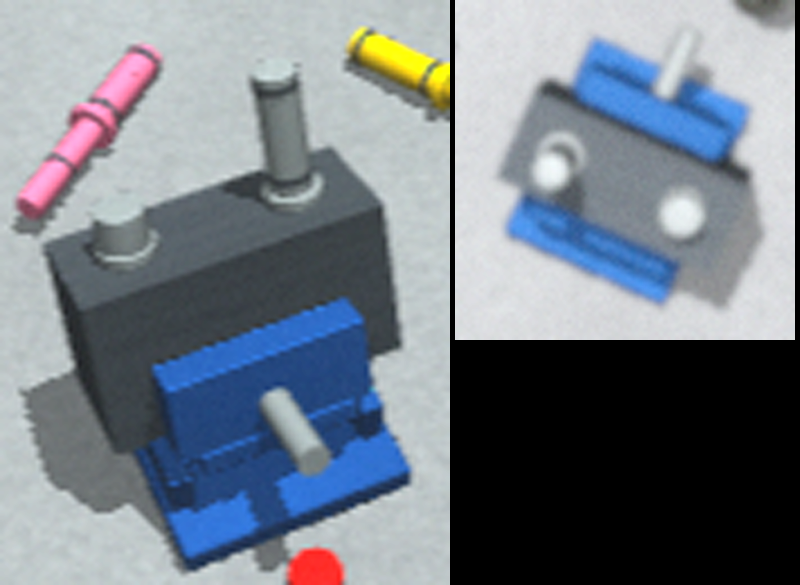

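The crops show these points in full-picture pixels:

| Point | Scene | Top |
|---|---|---|
| Handle top | (271.1,185.8) | (283.2,207.8) |
| Long collar | (274.9,211.4) | (286.2,205) |
| Short top | (236.2,217.1) | (316.8,218.8) |
| Block corners, matched pairs | (283.8,203.3), (295.1,215.6), (227.8,237.8) | (271.8,209.5), (282.5,186.3), (333.3,209.5) |

Run:
```python
from h import *
a=np.load("pics/scene0.npy",allow_pickle=True).item();b=np.load("pics/top0.npy",allow_pickle=True).item()
P={}
for n,p,q in [("htop",(271.1,185.8),(283.2,207.8)),("hcol",(274.9,211.4),(286.2,205)),("stop",(236.2,217.1),(316.8,218.8)),
 ("BR",(283.8,203.3),(271.8,209.5)),("FR",(295.1,215.6),(282.5,186.3)),("FL",(227.8,237.8),(333.3,209.5))]:
    P[n],g=tri(a,p,b,q);print(n,P[n].round(4),round(g,4))
d=lambda x,y:np.linalg.norm(P[x]-P[y])
print("FR-FL .150",d("FR","FL"),"BR-FR .062",d("BR","FR"),"h .064",d("htop","hcol"))
v=P["htop"]-P["hcol"];print("axis",v/np.linalg.norm(v),"lean",np.arccos(v[2]/np.linalg.norm(v)))
y=(P["FR"]-P["FL"]);print("yaw of y",np.degrees(np.arctan2(y[1],y[0])))
```

```text
htop [0.5321 0.0462 0.1894] 0.0012
hcol [0.5478 0.0382 0.1283] 0.0029
stop [ 0.5124 -0.0385  0.1481] 0.0016
BR [0.5378 0.0753 0.1162] 0.0057
FR [0.5938 0.0496 0.1409] 0.0044
FL [ 0.5364 -0.0816  0.1418] 0.0026
FR-FL .150 0.14316748666887819 BR-FR .062 0.06637107439454082 h .064 0.06356414384227108
axis [-0.24681653  0.12577687  0.96086512] lean 0.28068785312554895
yaw of y 66.36635580582472
```

Sizes and heights agree: handle length 63.6 mm, gauge spacing 85.6 mm, lean 0.28 rad. The block's y axis has an azimuth of about 67.5°. I'll grip with the vertical tool closing along that axis and go above the handle first (world shift +0.333, +0.553, +0.02; spin +44.4°).

carry_out(deltas=[{"grip":1,"tx":0.016,"ty":-0.012,"tz":-0.01,"spin":1.4},{"grip":1,"tx":0.048,"ty":-0.036,"tz":-0.02,"spin":4.2},{"grip":1,"tx":0.08,"ty":-0.06,"tz":-0.03,"spin":7},{"grip":1,"tx":0.112,"ty":-0.084,"tz":-0.03,"spin":9.8},{"grip":1,"tx":0.144,"ty":-0.108,"tz":-0.03,"spin":12.6},{"grip":1,"tx":0.176,"ty":-0.132,"tz":-0.03,"spin":15.4},{"grip":1,"tx":0.208,"ty":-0.156,"tz":-0.03,"spin":18.2},{"grip":1,"tx":0.24,"ty":-0.18,"tz":-0.03,"spin":21},{"grip":1,"tx":0.272,"ty":-0.204,"tz":-0.03,"spin":23.8},{"grip":1,"tx":0.304,"ty":-0.228,"tz":-0.03,"spin":26.6},{"grip":1,"tx":0.336,"ty":-0.252,"tz":-0.03,"spin":29.4},{"grip":1,"tx":0.368,"ty":-0.276,"tz":-0.03,"spin":32.2},{"grip":1,"tx":0.4,"ty":-0.3,"tz":-0.03,"spin":35},{"grip":1,"tx":0.432,"ty":-0.324,"tz":-0.03,"spin":37.8},{"grip":1,"tx":0.464,"ty":-0.348,"tz":-0.03,"spin":40.6},{"grip":1,"tx":0.492,"ty":-0.37,"tz":-0.03,"spin":43},{"grip":1,"tx":0.51,"ty":-0.383,"tz":-0.03,"spin":44.4},{"grip":1,"tx":0.516,"ty":-0.388,"tz":-0.03,"spin":44.4},{"grip":1,"tx":0.516,"ty":-0.388,"tz":-0.03,"spin":44.4},{"grip":1,"tx":0.516,"ty":-0.388,"tz":-0.03,"spin":44.4}], force=60)

```text
time: 2.1
ee_pos: [0.5386, 0.0406, 0.261]
orientation: [3.14, 0.0, -0.394]
contact_force: [0.2, -0.3, -0.7]
finger_gap: 0.0855
grasp_force: 0.0
```

Run:
```python
from h import *
s=r.get_state();print({k:np.round(s[k],3) for k in("time","joint_pos","ee_pos","orientation","contact_force")})
a=capture("scene");b=capture("top")
np.save("pics/s1.npy",a,allow_pickle=True);np.save("pics/t1.npy",b,allow_pickle=True)
A=cv2.resize(a["img"][130:300,200:330,::-1],None,fx=3.5,fy=3.5,interpolation=2);B=cv2.resize(b["img"][150:260,250:340,::-1],None,fx=3.5,fy=3.5,interpolation=2)
o=np.zeros((595,775,3),np.uint8);o[:A.shape[0],:A.shape[1]]=A;o[:B.shape[0],460:460+B.shape[1]]=B
cv2.imwrite("pics/c1.png",cv2.convertScaleAbs(o,alpha=1.5))
```

```text
{'time': np.float64(2.1), 'joint_pos': array([ 0.212,  0.308, -0.423,  1.47 ,  0.128,  1.393, -2.181]), 'ee_pos': array([0.539, 0.041, 0.261]), 'orientation': array([ 3.14 ,  0.   , -0.394]), 'contact_force': array([ 0.161, -0.291, -0.66 ])}
```

View pics/c1.png

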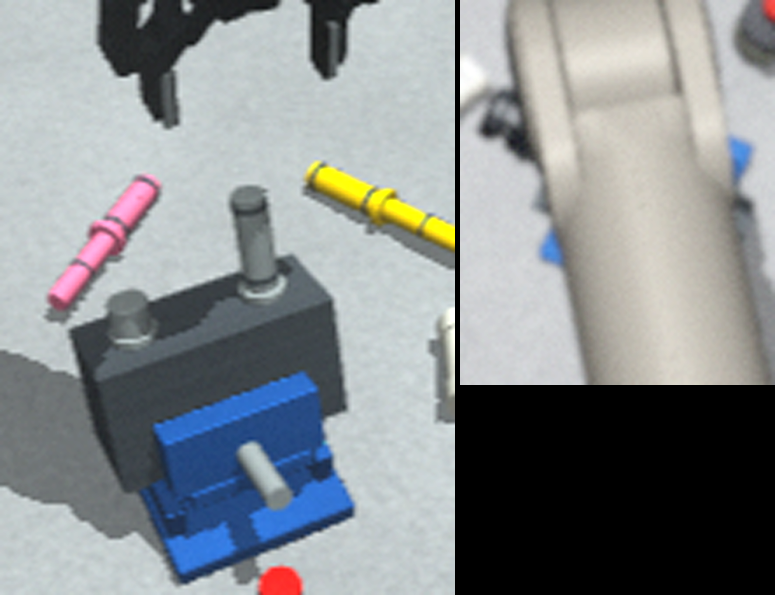

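The view shows the open finger tips straddling the handle from above: tips at crop (170,122) and (333,75), handle top at (249,193). Nothing is disturbed. I'll descend and partly close so I can check the centring.

carry_out(deltas=[{"grip":1,"tx":-0.001,"ty":-0.002,"tz":0.01,"spin":0},{"grip":1,"tx":-0.001,"ty":-0.002,"tz":0.03,"spin":0},{"grip":1,"tx":-0.001,"ty":-0.002,"tz":0.05,"spin":0},{"grip":1,"tx":-0.001,"ty":-0.002,"tz":0.07,"spin":0},{"grip":1,"tx":-0.001,"ty":-0.002,"tz":0.09,"spin":0},{"grip":1,"tx":-0.001,"ty":-0.002,"tz":0.105,"spin":0},{"grip":0.45,"tx":-0.001,"ty":-0.002,"tz":0.112,"spin":0},{"grip":0.45,"tx":-0.001,"ty":-0.002,"tz":0.112,"spin":0},{"grip":0.45,"tx":-0.001,"ty":-0.002,"tz":0.112,"spin":0},{"grip":0.45,"tx":-0.001,"ty":-0.002,"tz":0.112,"spin":0},{"grip":0.45,"tx":-0.001,"ty":-0.002,"tz":0.112,"spin":0},{"grip":0.45,"tx":-0.001,"ty":-0.002,"tz":0.112,"spin":0}], force=40)

```text
time: 3.4
ee_pos: [0.5394, 0.0448, 0.1499]
orientation: [-3.141, -0.001, -0.392]
contact_force: [0.5, -1.2, 0.7]
finger_gap: 0.0384
grasp_force: 0.0
```

Run:
```python
from h import *
s=r.get_state();print({k:np.round(s[k],4) for k in("time","ee_pos","orientation","contact_force","finger_gap")})
a=capture("scene");np.save("pics/s2.npy",a,allow_pickle=True)
A=cv2.resize(a["img"][140:240,210:320,::-1],None,fx=6,fy=6,interpolation=2)
e=s["ee_pos"]+[0,0,.019];ax=np.array([-.273,.113,.955])
for n,X in(("tcp",s["ee_pos"]),("grasp",e),("grasp y+20",e+.02*np.array([-.383,-.924,0])),("grasp+ax25",e+.025*ax),("grasp-ax40",e-.04*ax)):
    print(n,(proj(a,X)-[210,140])*6)
cv2.imwrite("pics/c2.png",cv2.convertScaleAbs(A,alpha=1.6))
```

```text
{'time': np.float64(3.4), 'ee_pos': array([0.5394, 0.0448, 0.1499]), 'orientation': array([-3.1411e+00, -1.2000e-03, -3.9210e-01]), 'contact_force': array([ 0.5383, -1.161 ,  0.6758]), 'finger_gap': np.float64(0.0384)}
tcp [379.72333068 366.03023246]
grasp [378.64665147 328.88090729]
grasp y+20 [325.58619145 346.78858639]
grasp+ax25 [368.40786163 266.39754179]
grasp-ax40 [394.36292568 424.79123671]
```

View pics/c2.png

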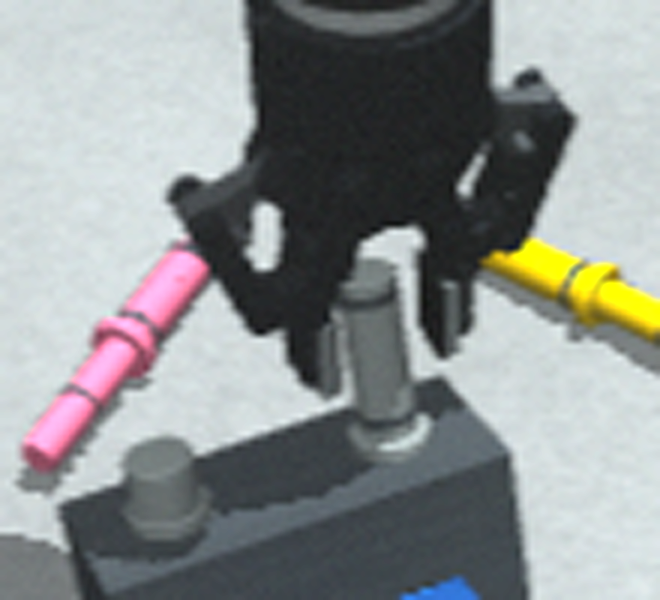

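The picture shows the handle centred between the fingers: handle axis at crop x≈378 at row 330, expected 378.6. I'll close now.

carry_out(deltas=[{"grip":0.3,"tx":0,"ty":0,"tz":0,"spin":0},{"grip":0.25,"tx":0,"ty":0,"tz":0,"spin":0},{"grip":0.2,"tx":0,"ty":0,"tz":0,"spin":0},{"grip":0.1,"tx":0,"ty":0,"tz":0,"spin":0},{"grip":0,"tx":0,"ty":0,"tz":0,"spin":0},{"grip":0,"tx":0,"ty":0,"tz":0,"spin":0},{"grip":0,"tx":0,"ty":0,"tz":0,"spin":0}], force=50)

```text
time: 4.15
ee_pos: [0.5388, 0.0441, 0.1495]
orientation: [3.141, 0.0, -0.393]
contact_force: [-3.2, -3.1, 3.7]
finger_gap: 0.0204
grasp_force: 49.0
```

Run:
```python
from h import *
s=r.get_state();print({k:np.round(s[k],4) for k in("time","ee_pos","orientation","contact_force","moment","finger_gap","grasp_force")})
```

```text
{'time': np.float64(4.15), 'ee_pos': array([0.5388, 0.0441, 0.1495]), 'orientation': array([ 3.1405,  0.    , -0.3925]), 'contact_force': array([-3.165 , -3.0614,  3.6673]), 'moment': array([-0.6719,  0.632 , -0.0136]), 'finger_gap': np.float64(0.0204), 'grasp_force': np.float64(48.9917)}
```

Held with little side load. I'll draw 12 mm along the axis (tool -x 0.296, -z 0.955) and check the side force.

carry_out(deltas=[{"grip":0,"tx":-0.0006,"tz":-0.0019},{"grip":0,"tx":-0.0012,"tz":-0.0038},{"grip":0,"tx":-0.0018,"tz":-0.0057},{"grip":0,"tx":-0.0024,"tz":-0.0076},{"grip":0,"tx":-0.003,"tz":-0.0096},{"grip":0,"tx":-0.0035,"tz":-0.0115},{"grip":0,"tx":-0.0035,"tz":-0.0115},{"grip":0,"tx":-0.0035,"tz":-0.0115}])

```text
validation failed for argument at $.de...
```

Run:
```python
from h import *
s=r.get_state();print({k:np.round(s[k],4) for k in("time","ee_pos","orientation","contact_force","moment","finger_gap","grasp_force")})
a=capture("scene");np.save("pics/s3.npy",a,allow_pickle=True)
A=cv2.resize(a["img"][140:240,210:320,::-1],None,fx=6,fy=6,interpolation=2)
cv2.imwrite("pics/c3.png",cv2.convertScaleAbs(A,alpha=1.6))
```

```text
{'time': np.float64(4.15), 'ee_pos': array([0.5388, 0.0441, 0.1495]), 'orientation': array([ 3.1405,  0.    , -0.3925]), 'contact_force': array([-3.165 , -3.0614,  3.6673]), 'moment': array([-0.6719,  0.632 , -0.0136]), 'finger_gap': np.float64(0.0204), 'grasp_force': np.float64(48.9917)}
```

View pics/c3.png

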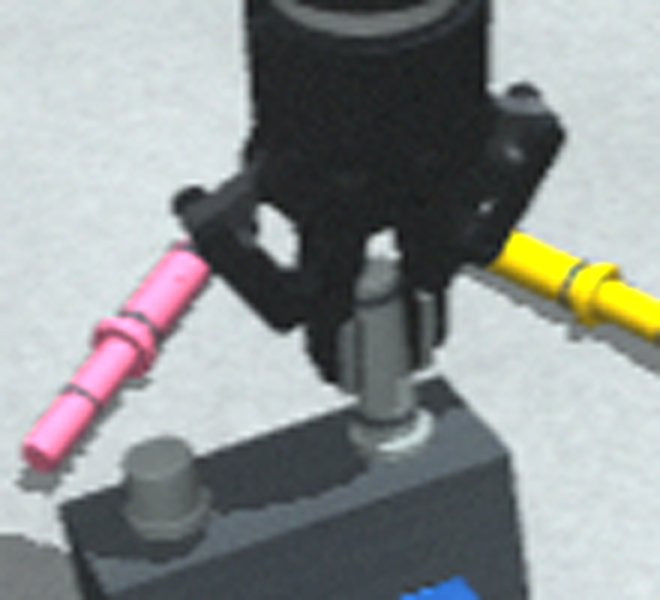

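The move was refused because every field is required, so nothing moved. The picture shows the handle gripped with its collar still on the face at about (390,435). I'll repeat the call with all fields.

carry_out(deltas=[{"grip":0,"tx":-0.0006,"ty":0,"tz":-0.0019,"spin":0},{"grip":0,"tx":-0.0012,"ty":0,"tz":-0.0038,"spin":0},{"grip":0,"tx":-0.0018,"ty":0,"tz":-0.0057,"spin":0},{"grip":0,"tx":-0.0024,"ty":0,"tz":-0.0076,"spin":0},{"grip":0,"tx":-0.003,"ty":0,"tz":-0.0096,"spin":0},{"grip":0,"tx":-0.0035,"ty":0,"tz":-0.0115,"spin":0},{"grip":0,"tx":-0.0035,"ty":0,"tz":-0.0115,"spin":0},{"grip":0,"tx":-0.0035,"ty":0,"tz":-0.0115,"spin":0}])

```text
time: 5.0
ee_pos: [0.5354, 0.0457, 0.1609]
orientation: [3.141, 0.0, -0.392]
contact_force: [-0.4, -4.5, -3.0]
finger_gap: 0.0208
grasp_force: 49.2
```

Run:
```python
from h import *
s=r.get_state();print({k:np.round(s[k],4) for k in("time","ee_pos","orientation","contact_force","moment","finger_gap","grasp_force")})
```

```text
{'time': np.float64(5.0), 'ee_pos': array([0.5354, 0.0457, 0.1609]), 'orientation': array([ 3.1407e+00,  3.0000e-04, -3.9230e-01]), 'contact_force': array([-0.3503, -4.5338, -2.9544]), 'moment': array([-1.1043,  0.1852, -0.0754]), 'finger_gap': np.float64(0.0208), 'grasp_force': np.float64(49.2148)}
```

The tool has moved 12.0 mm along the axis, and the side force is only a few newtons. The remaining 23 mm, with a slight relief in ty:

carry_out(deltas=[{"grip":0,"tx":-0.0006,"ty":0.0002,"tz":-0.0019,"spin":0},{"grip":0,"tx":-0.0012,"ty":0.0004,"tz":-0.0038,"spin":0},{"grip":0,"tx":-0.0018,"ty":0.0006,"tz":-0.0057,"spin":0},{"grip":0,"tx":-0.0024,"ty":0.0006,"tz":-0.0076,"spin":0},{"grip":0,"tx":-0.003,"ty":0.0006,"tz":-0.0096,"spin":0},{"grip":0,"tx":-0.0036,"ty":0.0006,"tz":-0.0115,"spin":0},{"grip":0,"tx":-0.0042,"ty":0.0006,"tz":-0.0134,"spin":0},{"grip":0,"tx":-0.0048,"ty":0.0006,"tz":-0.0153,"spin":0},{"grip":0,"tx":-0.0054,"ty":0.0006,"tz":-0.0172,"spin":0},{"grip":0,"tx":-0.006,"ty":0.0006,"tz":-0.0191,"spin":0},{"grip":0,"tx":-0.0065,"ty":0.0006,"tz":-0.021,"spin":0},{"grip":0,"tx":-0.0068,"ty":0.0006,"tz":-0.022,"spin":0},{"grip":0,"tx":-0.0068,"ty":0.0006,"tz":-0.022,"spin":0},{"grip":0,"tx":-0.0068,"ty":0.0006,"tz":-0.022,"spin":0},{"grip":0,"tx":-0.0068,"ty":0.0006,"tz":-0.022,"spin":0}])

```text
time: 6.5
ee_pos: [0.5292, 0.0483, 0.1831]
orientation: [-3.141, 0.0, -0.392]
contact_force: [-0.5, -2.5, -1.6]
finger_gap: 0.0209
grasp_force: 49.2
```

Run:
```python
from h import *
s=r.get_state();print({k:np.round(s[k],4) for k in("time","ee_pos","orientation","contact_force","moment","finger_gap","grasp_force")})
a=capture("scene");np.save("pics/s4.npy",a,allow_pickle=True)
b=np.load("pics/s3.npy",allow_pickle=True).item()
o=np.hstack([cv2.resize(x["img"][175:235,250:300,::-1],None,fx=8,fy=9.6,interpolation=2) for x in(b,a)])
cv2.imwrite("pics/c4.png",cv2.convertScaleAbs(o,alpha=1.6))
ax=np.array([-.273,.113,.955]);O=np.array([.5388,.0441,.1685])-.0475*ax
for d in(0,.006,.035,.041):print(d,(proj(a,O+ax*d)-[250,175])*[8,9.6])
```

```text
{'time': np.float64(6.5), 'ee_pos': array([0.5292, 0.0483, 0.1831]), 'orientation': array([-3.1414,  0.    , -0.3919]), 'contact_force': array([-0.5106, -2.5493, -1.5629]), 'moment': array([-0.7572,  0.2216, -0.0208]), 'finger_gap': np.float64(0.0209), 'grasp_force': np.float64(49.1859)}
0 [206.29201861 373.05376509]
0.006 [203.23300482 350.74927749]
0.035 [188.11866054 240.54457491]
0.041 [184.92168058 217.23412099]
```

View pics/c4.png

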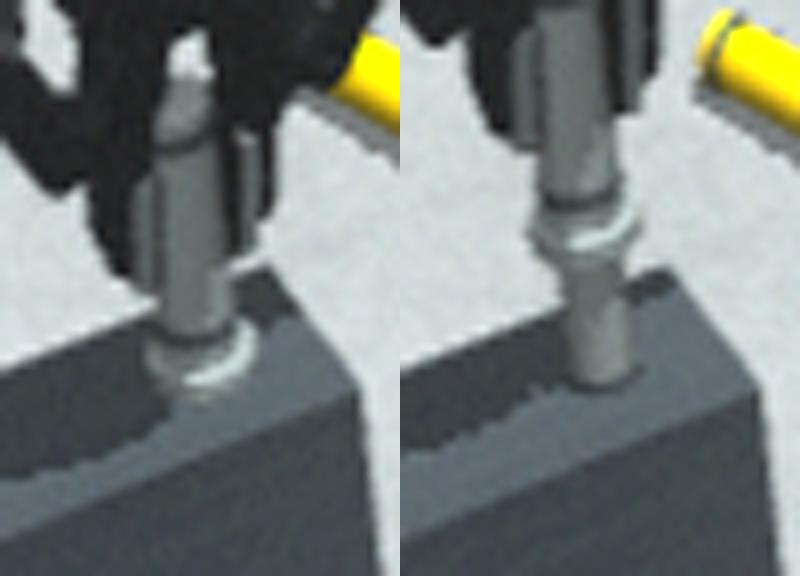

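The picture shows the collar lifted from row ~338 to ~203, against 133 rows predicted for 35 mm. The dark groove is right at the bore mouth, about (600,385). TCP travel is 35.2 mm and the side force is about 2.5 N. I'll hand in.

```bash
python3 -c "
from rig import r
print(r.job_done())"
```

```text
the job is handed in; nothing more can be done
None
```

The long gauge is drawn about 35 mm along its bore, with the groove level with the block's face as far as the camera shows, and is held still in the gripper; I did not touch the short gauge, the pipe fittings or the oil bottle, and the job is handed in.

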